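Bridge the slab step with the cast rest and feel that it stands firm

TASK

Stand the cast aluminium rest astride the edge of the granite slab that faces the middle of the bench, so that it is level: long leg down on the bench close against the slab (within a finger's width or so), short foot up on the slab, square to the edge and about midway along it; lower it into place rather than dropping it. Then let go and feel that it does not rock: with closed fingers press down lightly from above for a moment on its top over the long leg, and then on its top over the short foot. Leave the rest standing there untouched, and do not push the tip box, bottle or microplate about.

Things in the scene. Friction and masses are not known exactly. Their poses are not given: they have to be found in the camera images.
- rest: Loose cast aluminium stepped rest, 0.45 kg: a flat-topped beam 150 mm long (its x), 46 wide (y), 35 deep, long leg at its -x end, short foot at +x. Origin: mid-length and mid-width, level with the long sole; z out of the top; top at z = 75, beam underside at 40, short sole at 25. It starts upright on the bench, leaning 0.2 rad towards the short foot. Grip across its width near mid-length.
- rest_leg (a point): Centre of the long leg's sole: x = -62.5, z = 0 mm in the rest's frame. The leg spans x = -75 to -50; its sole flares to 70 mm wide (y), 10 mm thick. It reaches 25 mm lower than the short foot.
- rest_toe (a point): Centre of the short foot's sole: x = 60, z = 25 mm in the rest's frame. The foot spans x = 45 to 75, is 34 mm wide (y) and stands out 15 mm below the beam.
- rest_top_leg (a point): Point on the rest's flat top over the long leg (x = -58 mm, z = 75 mm in the rest's frame), where to press first.
- rest_top_toe (a point): Point on the rest's flat top over the short foot (x = 58 mm, z = 75 mm in the rest's frame), where to press second.
- slab: Black granite slab fixed on the bench, 260 (its x) x 300 (its y) mm, 25 mm thick, as much as the rest's legs differ. Origin: centre of its underside, z up. Its work edge is the -y side (y = -150 mm). A fixed white and grey vortex mixer 100 x 100 mm stands on it at x = 0, y = 95 mm, up to 145 mm above the bench. Rightly placed, the rest's x axis points along the slab's y axis.
- slab_edge (a point): Middle of the slab's work edge, on its top (x = 0, y = -150 mm, z = 25 mm in the slab's frame).
- tipbox: Bystander: closed grey pipette-tip box with white lid, 122 x 82 mm, 65 mm high, loose on the bench. Origin: centre of its underside.
- bottle: Bystander: amber reagent bottle with white cap, 70 mm across, 140 mm high, loose. Origin: centre of its underside.
- microplate: Bystander: white 96-well plate, 85 x 127 mm, 14.5 mm high, loose. Origin: centre of its underside.
Mind the look-alikes: they are no part of the job. Leave any green or turquoise look-alike of the rest alone.

How it is judged:
By the outcome, as a careful person would: the job done as asked, in the order asked, and still so for the second after the job is handed in, with the robot touching nothing.
It also fails if it takes over 58 s, if anything falls off the work surface, if the arm or the gripper's body presses on something with over 40 N, if the wrist force passes 120 N, or if a joint passes its speed limit or range.

ROBOT

A 7-joint arm with a two-finger parallel gripper is mounted at the origin on the work surface. World frame = base frame: x ahead of the robot, y to its left, z up, the work surface at z = 0. Lengths are in m, angles in rad, forces in N, time in s.
With the tool pointing down it reaches from about 0.425 to 0.875 m from the base axis. Payload 4.7 kg.
Tool frame: the origin (TCP) lies midway between the tips of the shut fingers; the grasp point (between the pads) lies 19 mm behind it (ctrl.grip_point_offset is the distance from the TCP to the grasp point, in m); z points along the fingers, y is the line along which they close (so a half turn about z gives the same grasp; the last joint's range is limited). The gripper opens to 87 mm and grips with 3 to 60 N. Pads are 19 mm wide; open, the fingers measure 117 mm over their backs; the gripper's body (75 mm by 190 mm) begins 51 mm behind the grasp point.
Start: joints at [1.26, 0.321, -0.07, 1.45, 0.023, 1.371, -0.057], TCP at [0.207, -0.616, 0.223] pointing down, gripper open.
Joint ranges: [-2.86, 2.86], [-0.3, 2.09], [-1.38, 1.24], [0.06, 2.45], [-1.56, 4.7], [0.09, 2.05], [-2.69, 2.69]. Speed limits (rad/s): [2.57, 2.57, 3.14, 3.14, 3.14, 3.14, 3.14].

INTERFACE

Orientations are given as a rotation vector (axis times angle).
In Python, from bench import ctrl gives the robot as it stands.
- The arm moves only by the tool move_arm, never from a script. Its argument "increments" is text: rows parted by semicolons, each of 7 numbers parted by spaces: the shift along the world's x, y, z in mm, then the turn, a rotation vector about the world's x, y, z in degrees, then the closure in counts, from 0 (fully open) to 255 (shut). A call has exactly 8 rows; each row shifts and turns the commanded pose from where the row before left it; what a row does not reach is not made up. A row lasts 1/12 s, in which the tool goes at most 41.7 mm and 7.16 degrees, less where a joint would pass 70% of its speed; a pose out of reach is approached as far as the arm can. A call with a gripper value outside its range is refused whole. The fingers move at their own pace and stop on an object; "grip_force" is the grip in N (left out, the last holds). Time passes only in rows, so rows that do not move let the fingers close, or fill a call up. It gives the time, the measured TCP pose, the force, the opening and the grip force at its end, in the units of the state.
- ctrl.get_state(): the state, without advancing time (a new reading comes with each control period).
- ctrl.get_image(name): name is "side" or "top"; returns a dict with "frame" (480x640x3 uint8, red, green, blue), "depth" (480x640 float32, m along the optical axis (not along the pixel's ray), 0 where there is no reading), "fx", "fy", "cx", "cy" (pixels), "position" and "orientation" of the camera in the world. Camera axes: x right, y down, z forward; pixel columns grow to the right and rows downward; lengths in m; the calibration is good to about 2 mm. A picture is of the moment at which its call begins.
- ctrl.close_job(): hands the job in; it is judged then, once.
Trained networks look in a picture, given as the dict that the camera call returned (one of the last four; its "shot" number tells which), for a name from the list of things; names that differ only in an ending like _2 or _b are one class to them, and where a whole thing is asked for, a point or a joint stands for the part that bears it (a point fixed in the world has none). Each returns a list of dicts, best first, with "score" (0 to 1); they miss things now and then, are a little off and sometimes report something else, mostly with a low value. They report only what shows in the picture. A call takes as long as a camera call. They do not tell look-alikes from the thing itself.
- ctrl.find_in(target, picture): "centre" ([x, y, z] in m, in world coordinates, good to about 4 mm: the middle of the surface that is visible of it).
- ctrl.silhouettes(target, picture): "region" (480x640 bool, what is visible of it).
The state is a dict: "time": time; "joint_positions": joint angles; "qd": joint speeds; "joint_torque": joint torques, N m; "position": TCP position; "tool_rot": TCP orientation; "ft_force": force on the tool from outside, world axes, zero at the start; "torque": the same for the moment, N m; "grip_width": opening from 0.0 (shut) to 1.0 (fully open); "grip_force": force on a finger pad.
Only numpy, scipy, OpenCV 4.12 (cv2) and the standard library are available. Lean on these libraries where they do the work, as an engineer would, in place of code of your own. Each camera call takes 0.05 s, during which the arm holds its last target. There are 200 camera calls.

## Working session

There is one attempt and no reset: what is moved stays moved. The work goes in short steps, Python scripts to look and compute and a tool call to move; the robot and the scene stay as the last step left them, time stands still between calls to the robot, and variables do not carry over. Pictures are saved under pics/ and viewed, at most 10 in all, crops included, and the job is handed in when it is done.

Besides the shell and the picture viewer there is one more tool, called as a command line: name --argument value ..., lists and objects as JSON in quotes. move_arm: Moves the arm, as the interface text tells. Its arguments: {"type":"object","properties":{"increments":{"type":"string"},"grip_force":{"type":"number"}},"required":["increments"]}

```bash
ls; mkdir -p pics; cat > h.py <<'E'
import numpy as np, cv2
from scipy.spatial.transform import Rotation as R
from bench import ctrl
def camR(p):
    o=np.array(p["orientation"],float)
    return o if o.shape==(3,3) else (R.from_rotvec(o).as_matrix() if o.size==3 else R.from_quat(o).as_matrix())
def cloud(p):
    d=p["depth"]; v,u=np.mgrid[:480,:640]
    c=np.stack([(u-p["cx"])/p["fx"]*d,(v-p["cy"])/p["fy"]*d,d],-1)
    return c@camR(p).T+np.array(p["position"])
def save(p,n): cv2.imwrite(f"pics/{n}.png",p["frame"][...,::-1])
E
python3 - <<'E'
from h import *
s=ctrl.get_state(); print(s["position"],s["tool_rot"],s["time"])
P={}
for n in("top","side"):
    p=ctrl.get_image(n); save(p,n+"0"); P[n]=p; print(n,p["position"],p["orientation"],p["fx"])
    for t in("rest","slab","tipbox","bottle","microplate"):
        for r in ctrl.find_in(t,p)[:3]: print(n,t,np.round(r["centre"],3),round(r["score"],2))
E
```

```text
pics
[ 0.20720004 -0.61548753  0.22143981] [-3.09837098e+00 -5.07758393e-01  6.73086066e-04] 0.0
top [ 0.29831037 -0.06687802  1.212683  ] [-2.11948755  2.14997669 -0.224635  ] 524.0413679937844
top rest [ 0.36  -0.092  0.062] 0.89
top rest [ 0.264 -0.272  0.065] 0.73
top rest [ 0.524 -0.103  0.066] 0.63
top slab [0.574 0.218 0.026] 0.65
top tipbox [ 0.529 -0.408  0.066] 0.97
top bottle [ 0.686 -0.28   0.094] 0.97
top microplate [ 0.749 -0.064  0.009] 0.8
side [0.12812235 0.5590212  0.47279408] [-0.6287165   2.38626193 -1.45712608] 471.8464358503942
side rest [0.288 0.171 0.054] 0.83
side rest [ 0.265 -0.22   0.053] 0.64
side rest [ 0.353 -0.069  0.057] 0.63
side slab [0.538 0.293 0.025] 0.67
side slab [ 0.69  -0.266  0.07 ] 0.37
side tipbox [ 0.522 -0.376  0.05 ] 0.79
side bottle [ 0.692 -0.267  0.069] 0.86
side microplate [ 0.738 -0.056  0.018] 0.61
side microplate [ 0.513 -0.078  0.055] 0.54
side microplate [ 0.693 -0.268  0.069] 0.37
```

View pics/top0.png

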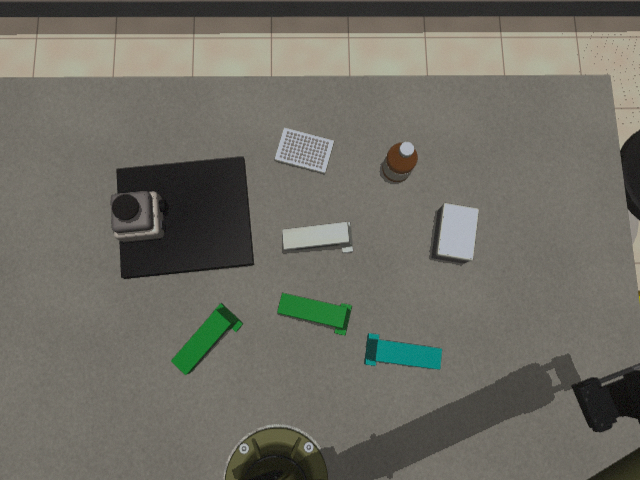

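View pics/side0.png

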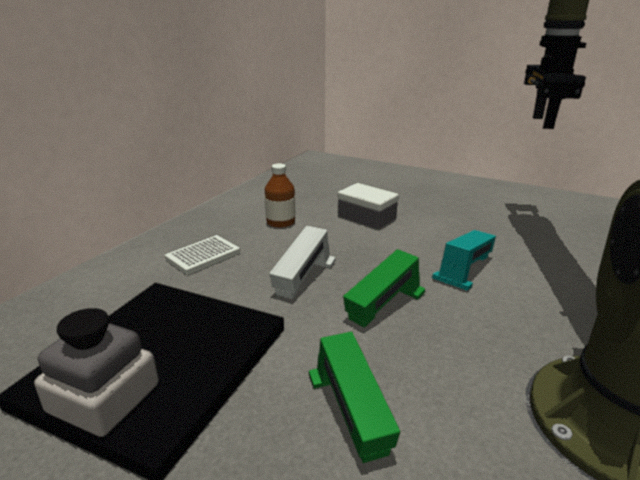

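The grey-white rest is at about (318,237) in the top view, with its long leg to the right. The slab is black, its work edge running (244,158)–(253,264). The green and turquoise pieces are look-alikes. Next I measure both poses.

```bash
cat >> h.py <<'E'
def rest_pose(p, c=None, rad=0.12, zmin=.035):
    """top-plane fit of the aluminium rest: centre of top, x axis, normal"""
    X=cloud(p); f=p["frame"].astype(int); sat=f.max(-1)-f.min(-1)
    m=(p["depth"]>0)&(sat<30)&(f.min(-1)>120)&(X[...,2]>zmin)&(X[...,2]<.16)
    if c is not None: m&=np.hypot(X[...,0]-c[0],X[...,1]-c[1])<rad
    n,l,st,_=cv2.connectedComponentsWithStats(m.astype(np.uint8)); k=1+np.argmax(st[1:,4]); m=l==k
    q=X[m]; 
    for _ in range(4):
        c0=q.mean(0); nn=np.linalg.svd(q-c0,full_matrices=False)[2][2]; nn*=np.sign(nn[2])
        q=X[m][np.abs((X[m]-c0)@nn)<.004]
    b1=np.cross([1.,0,0],nn); b1/=np.linalg.norm(b1); b2=np.cross(nn,b1)
    uv=np.c_[(q-c0)@b1,(q-c0)@b2].astype(np.float32)
    (cx,cy),(w,h),a=cv2.minAreaRect(uv); a=np.deg2rad(a)
    if w<h: a+=np.pi/2; w,h=h,w
    ax=np.cos(a)*b1+np.sin(a)*b2
    if ax[1]<0: ax=-ax
    return c0+cx*b1+cy*b2, ax, nn, (w,h,len(q)), m
def slab_pts(p):
    X=cloud(p); f=p["frame"].astype(int)
    m=(p["depth"]>0)&(f.max(-1)<45)&(abs(X[...,2]-.025)<.012)&(X[...,1]>0)&(X[...,0]>.3)
    n,l,st,_=cv2.connectedComponentsWithStats(m.astype(np.uint8)); m=l==1+np.argmax(st[1:,4]); return X[m],m
E
python3 - <<'E'
from h import *
p=ctrl.get_image("top")
c,ax,n,i,m=rest_pose(p,(.524,-.103)); print("rest",c.round(4),ax.round(3),n.round(3),np.round(i,4),"yaw",np.rad2deg(np.arctan2(ax[1],ax[0])),"pitch",np.rad2deg(np.arcsin(ax[2])))
q,m=slab_pts(p); 
print(len(q),np.median(q[:,2]))
# edge: per image-row rightmost pixel
X=cloud(p); E=[]
for v in range(480):
    u=np.flatnonzero(m[v])
    if len(u)>60: E.append((u.max(),v))
E=np.array(E); 
# intersect pixel boundary with z=.025
def ray(u,v,z):
    d=camR(p)@np.array([(u-p["cx"])/p["fx"],(v-p["cy"])/p["fy"],1]); o=np.array(p["position"]); return o+d*(z-o[2])/d[2]
W=np.array([ray(u+.5,v,.025) for u,v in E]); 
L=cv2.fitLine(W[8:-8,:2].astype(np.float32),cv2.DIST_HUBER,0,.001,.001).ravel(); print("edge",L, W[0],W[-1])
r=cv2.minAreaRect(q[:,:2].astype(np.float32)); print(r, cv2.boxPoints(r))
s=cv2.minAreaRect(np.array([ray(u,v,.025)[:2] for v,u in np.argwhere(m)],np.float32)); print(s,cv2.boxPoints(s))
st=ctrl.get_state(); print(st["position"],R.from_rotvec(st["tool_rot"]).as_matrix().round(3).tolist(),st["grip_width"])
E
```

```text
rest [ 0.5277 -0.0905  0.0622] [-0.071  0.978 -0.198] [-0.003  0.198  0.98 ] [1.496e-01 4.580e-02 1.222e+03] yaw 94.14630521545514 pitch -11.429288333665095
10714 0.023362539849233088
edge [0.9954824  0.09494663 0.5969579  0.06192471] [0.71057025 0.0719826  0.025     ] [0.4552132  0.20532831 0.025     ]
((0.5859712958335876, 0.21214888989925385), (0.2596901059150696, 0.30046311020851135), 5.456398963928223) [[0.4424293  0.349353  ]
 [0.47099984 0.05025131]
 [0.7295133  0.07494479]
 [0.70094275 0.37404647]]
((0.5842484831809998, 0.21088960766792297), (0.2587440311908722, 0.29943302273750305), 5.363918781280518) [[0.44144726 0.34785664]
 [0.46943867 0.04973483]
 [0.7270497  0.07392257]
 [0.6990583  0.37204438]]
[ 0.20740387 -0.61605532  0.22258421] [[0.948, 0.319, -0.0], [0.319, -0.948, -0.0], [-0.0, 0.0, -1.0]] 1.0012021808074252
```

move_arm --increments "20 33 0 0 0 6.87 0;20 33 0 0 0 6.87 0;20 33 0 0 0 6.87 0;20 33 0 0 0 6.87 0;20 33 0 0 0 6.87 0;20 33 0 0 0 6.87 0;20 33 0 0 0 6.87 0;20 33 0 0 0 6.87 0"

```text
time: 1.32
position: [0.3681, -0.3503, 0.2229]
tool_rot: [2.51, 1.888, -0.0]
ft_force: [1.5, -1.2, 0.0]
grip_width: 0.996
grip_force: 0.0
```

move_arm --increments "20 33 0 0 0 6.87 0;20 33 0 0 0 6.87 0;20 33 0 0 0 6.8 0;20 33 -10 -2.28 -0.16 0 0;20 33 -10 -2.28 -0.16 0 0;20 33 -10 -2.28 -0.16 0 0;20 33 -20 -2.28 -0.16 0 0;20 33 -20 -2.28 -0.16 0 0"

```text
time: 1.98
position: [0.5272, -0.0893, 0.1552]
tool_rot: [2.033, 2.183, -0.203]
ft_force: [0.3, -1.1, -0.6]
grip_width: 0.998
grip_force: 0.0
```

```bash
cat >> h.py <<'E'
def st():
    s=ctrl.get_state(); M=R.from_rotvec(s["tool_rot"]).as_matrix()
    print("t",round(s["time"],2),"tcp",np.round(s["position"],4),"x",M[:,0].round(3),"y",M[:,1].round(3),"z",M[:,2].round(3),"F",np.round(s["ft_force"],1),"w",round(s["grip_width"],3),round(s["grip_force"],1))
    return s,M
def aim(M,x,n):
    """world rotvec deg turning the tool so that tool z=-n, tool x=+-x"""
    z=-n/np.linalg.norm(n); x=x-(x@z)*z; x/=np.linalg.norm(x)
    if x@M[:,0]<0: x=-x
    T=np.c_[x,np.cross(z,x),z]; return np.rad2deg(R.from_matrix(T@M.T).as_rotvec())
E
python3 - <<'E'
from h import *
s,M=st(); print(np.round(s["joint_positions"],2))
ax=np.array([-.071,.978,-.198]);n=np.array([0,.198,.98])
print(aim(M,ax,n).round(2), (np.array([.528,-.103,.028])-s["position"])*1e3)
E
```

```text
t 1.98 tcp [ 0.5272 -0.0893  0.1552] x [-0.069  0.977 -0.202] y [0.997 0.071 0.004] z [ 0.018 -0.201 -0.979] F [ 0.3 -1.1 -0.6] w 0.998 0.0
[ 0.63  0.15 -0.7   1.85  0.32  1.19 -0.12]
[ 0.17  1.04 -0.1 ] [   0.7557875   -13.70006665 -127.16113367]
```

move_arm --increments "0 4 -20 0.17 1.04 -0.1 0;1 0 -20 0 0 0 0;0 -3 -20 0 0 0 0;0 -4 -18 0 0 0 0;0 -4 -17 0 0 0 0;0 -3 -14 0 0 0 0;0 -3 -12 0 0 0 0;0 -1 -6 0 0 0 0"

```text
time: 2.65
position: [0.5259, -0.1053, 0.0257]
tool_rot: [2.048, 2.199, -0.222]
ft_force: [-0.5, 0.1, 0.8]
grip_width: 0.998
grip_force: 0.0
```

move_arm --increments "0 0 0 0 0 0 0;0 0 0 0 0 0 120;0 0 0 0 0 0 160;0 0 0 0 0 0 200;0 0 0 0 0 0 255;0 0 0 0 0 0 255;0 0 0 0 0 0 255;0 0 0 0 0 0 255" --grip_force 40

```text
time: 3.32
position: [0.5272, -0.1047, 0.0275]
tool_rot: [2.045, 2.198, -0.219]
ft_force: [3.7, 0.2, 1.8]
grip_width: 0.554
grip_force: 1.3
```

```bash
python3 - <<'E'
from h import *
s,M=st(); p=ctrl.get_image("side"); save(p,"side1")
p=ctrl.get_image("top"); f=p["frame"]; 
im=np.hstack([cv2.resize(cv2.imread("pics/side1.png")[180:340,200:400],(500,400)),cv2.resize(f[180:300,250:400,::-1],(300,400))[:, :]]); cv2.imwrite("pics/g1.png",im[:, :800])
E
```

```text
t 3.32 tcp [ 0.5272 -0.1047  0.0275] x [-0.072  0.978 -0.194] y [ 0.997  0.07  -0.017] z [-0.003 -0.195 -0.981] F [3.7 0.2 1.8] w 0.554 1.3
```

View pics/g1.png

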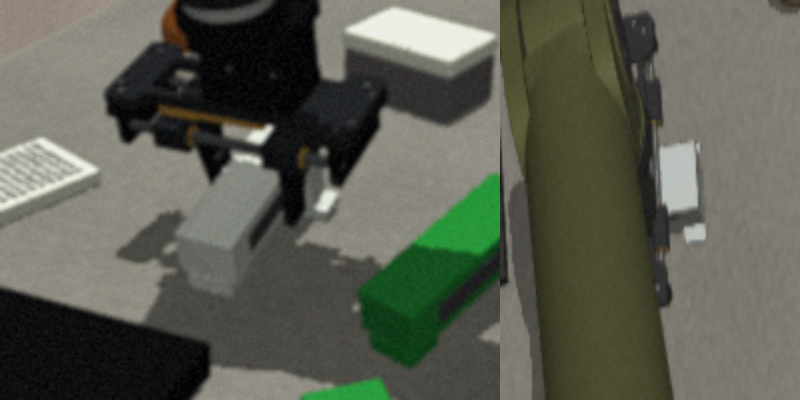

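The grip straddles the beam near mid-length, but the fingers have not fully closed yet. I'll let them finish, then lift.

move_arm --increments "0 0 0 0 0 0 255;0 0 0 0 0 0 255;0 0 0 0 0 0 255;0 0 5 0 0 0 255;0 0 12 0 0 0 255;0 0 20 0 0 0 255;0 0 25 0 0 0 255;0 0 15 0 0 0 255"

```text
time: 4.08
position: [0.5265, -0.1046, 0.1063]
tool_rot: [2.046, 2.199, -0.221]
ft_force: [-0.1, -0.5, -2.9]
grip_width: 0.524
grip_force: 41.0
```

```bash
python3 - <<'E'
from h import *
s,M=st(); print(aim(M,np.array([-.0944,.9955,0]),np.array([0,0,1.])).round(2))
p=ctrl.get_image("top")
E
```

```text
t 4.08 tcp [ 0.5265 -0.1046  0.1063] x [-0.072  0.978 -0.194] y [ 0.997  0.07  -0.018] z [-0.004 -0.195 -0.981] F [-0.1 -0.5 -2.9] w 0.524 41.0
[11.24 -0.12  1.3 ]
```

move_arm --increments "6 15 0 1.4 0 0.16 255;9 27 0 1.4 0 0.16 255;10 30 0 1.4 0 0.16 255;10 30 0 1.4 0 0.16 255;10 30 0 1.4 0 0.16 255;10 30 0 1.4 0 0.16 255;9 27 0 1.4 0 0.16 255;5 15 0 1.4 0 0.16 255"

```text
time: 4.8
position: [0.5947, 0.1049, 0.1028]
tool_rot: [-2.104, -2.324, -0.001]
ft_force: [0.1, 1.0, -4.1]
grip_width: 0.519
grip_force: 41.0
```

move_arm --increments "0 0 -10 0 0 0 255;0 0 -10 0 0 0 255;0 0 -10 0 0 0 255;0 0 -8 0 0 0 255;0 0 -5 0 0 0 255;0 0 0 0 0 0 255;0 0 0 0 0 0 255;0 0 0 0 0 0 255"

```text
time: 5.47
position: [0.5961, 0.0991, 0.0617]
tool_rot: [-2.114, -2.323, 0.002]
ft_force: [0.1, 1.1, -4.7]
grip_width: 0.522
grip_force: 41.0
```

```bash
python3 - <<'E'
from h import *
s,M=st(); print(aim(M,np.array([-.0944,.9955,0]),np.array([0,0,1.])).round(2))
for n in("top","side"):
    p=ctrl.get_image(n); save(p,n+"2")
    try:
        c,ax,nn,i,m=rest_pose(p,(.595,.106),.1,.045); print(n,c.round(4),ax.round(3),nn.round(3),np.round(i,3),"yaw",np.rad2deg(np.arctan2(ax[1],ax[0])).round(2),"pitch",np.rad2deg(np.arcsin(ax[2])).round(2))
    except Exception as e: print(n,e)
cv2.imwrite("pics/c2.png",np.hstack([cv2.resize(cv2.imread("pics/side2.png")[150:450,:400],(400,300)),cv2.resize(cv2.imread("pics/top2.png")[130:280,150:350],(400,300))]))
E
```

```text
t 5.47 tcp [0.5961 0.0991 0.0617] x [-0.094  0.996 -0.001] y [ 0.996  0.094 -0.001] z [-0.001 -0.001 -1.   ] F [ 0.1  1.1 -4.7] w 0.522 41.0
[ 0.04 -0.06  0.03]
top [0.6074 0.0353 0.0987] [ 0.901  0.433 -0.   ] [-0.129  0.27   0.954] [3.7e-02 1.1e-02 5.7e+01] yaw 25.68 pitch -0.01
side [0.5936 0.1322 0.1008] [-0.107  0.994 -0.009] [-0.015  0.008  1.   ] [1.02e-01 4.60e-02 8.04e+02] yaw 96.16 pitch -0.52
```

View pics/c2.png

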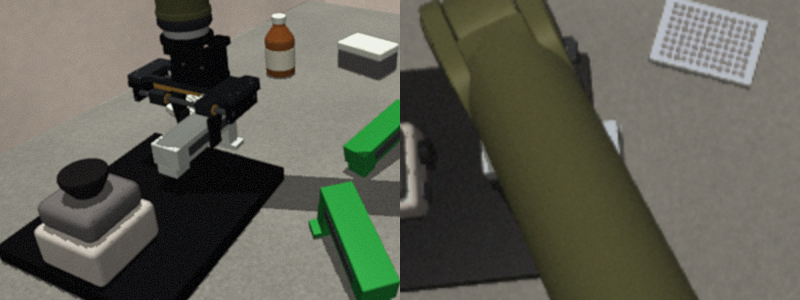

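```bash
python3 - <<'E'
from h import *
d=np.array([-.0944,.9955,0])
p=ctrl.get_image("side"); X=cloud(p); f=p["frame"].astype(int)
m=(f.max(-1)<48)&(X[...,1]>0.02)&(abs(X[...,2]-.025)<.012)
n,l,s_,_=cv2.connectedComponentsWithStats(m.astype(np.uint8)); m=l==1+np.argmax(s_[1:,4])
cam=camR(p); o=np.array(p["position"])
def ray(u,v,z):
    r=cam@np.array([(u-p["cx"])/p["fx"],(v-p["cy"])/p["fy"],1]); return o+r*(z-o[2])/r[2]
# boundary: top/right contour of mask, projected to z=.025; keep those near edge line
ct=max(cv2.findContours(m.astype(np.uint8),cv2.RETR_EXTERNAL,cv2.CHAIN_APPROX_NONE)[0],key=len)[:,0]
W=np.array([ray(u,v,.025) for u,v in ct]); e=np.array([.599,.0622,.025])
a=(W-e)@d; t=(W-e)@np.array([.9955,.0944,0])
k=abs(a)<.012; print("side: edge offset along d mm",np.c_[t[k],a[k]][np.argsort(t[k])][::6].round(4)*1e3, "zslab",np.median(X[m][:,2]))
c,ax,nn,i,mm=rest_pose(p,(.595,.106),.1,.045)
q=(X[mm]-e); 
print("toe end of top along d",np.percentile(q@d,[99,99.8]),"lateral",np.percentile(q@np.array([.9955,.0944,0]),[1,99]))
# leg sole pixels
b=(f.min(-1)>110)&((f.max(-1)-f.min(-1))<35)&(X[...,2]>.015)&(X[...,2]<.05)&(np.hypot(X[...,0]-.6,X[...,1]-.045)<.07)&~mm
Q=X[b]-e; print(b.sum(), "sole along d", np.percentile(Q@d,[2,50,98]) if b.any() else 0, np.percentile(X[b][:,2],[5,95]) if b.any() else 0)
E
```

```text
side: edge offset along d mm [[-129.2   11.5]
 [-119.8    7. ]
 [-108.5    6.2]
 [ -97.1    5.4]
 [ -87.     6.9]
 [ -75.3    6. ]
 [ -63.5    5.1]
 [ -53.1    6.7]
 [ -41.     5.8]
 [ -28.7    4.9]
 [ -18.     6.5]
 [  -5.5    5.6]
 [   7.2    4.7]
 [  16.5    8.8]
 [ 120.8    6.6]] zslab 0.025772714958121834
toe end of top along d [0.12110118 0.12155076] lateral [-0.02151995  0.02242185]
101 sole along d [-0.02845849 -0.01002914 -0.00403091] [0.0276923 0.0410654]
```

move_arm --increments "0 2 -4 0 0 0 255;0 0 -4 0 0 0 255;0 0 -4 0 0 0 255;0 0 -3 0 0 0 255;0 0 -2 0 0 0 255;0 0 -1 0 0 0 255;0 0 -1 0 0 0 255;0 0 0 0 0 0 255"

```text
time: 6.28
position: [0.5957, 0.1012, 0.042]
tool_rot: [-2.113, -2.323, 0.003]
ft_force: [0.6, -0.1, -3.9]
grip_width: 0.529
grip_force: 41.0
```

move_arm --increments "0 0 -1 0 0 0 255;0 0 0 0 0 0 255;0 0 -1 0 0 0 255;0 0 0 0 0 0 255;0 0 0 0 0 0 255;0 0 0 0 0 0 255;0 0 0 0 0 0 255;0 0 0 0 0 0 255"

```text
time: 6.95
position: [0.5958, 0.1012, 0.0403]
tool_rot: [-2.113, -2.323, 0.003]
ft_force: [0.3, -0.2, -4.1]
grip_width: 0.528
grip_force: 41.0
```

```bash
python3 - <<'E'
from h import *
s,M=st(); print(s["torque"])
p=ctrl.get_image("side"); X=cloud(p)
c,ax,nn,i,mm=rest_pose(p,(.595,.106),.1,.045); print(c.round(4),ax.round(4),nn.round(4),np.round(i,3))
E
```

```text
t 6.95 tcp [0.5958 0.1012 0.0403] x [-0.094  0.996 -0.   ] y [ 0.996  0.094 -0.002] z [-0.002 -0.001 -1.   ] F [ 0.3 -0.2 -4.1] w 0.528 41.0
[-0.01586461 -0.08228082 -0.06443305]
[0.5917 0.1371 0.0791] [-0.1002  0.9949 -0.0088] [-0.0172  0.0071  0.9998] [9.70e-02 4.70e-02 7.54e+02]
```

move_arm --increments "0 0 -1 0 0 0 255;0 0 0 0 0 0 255;0 0 0 0 0 0 255;0 0 -0.5 0 0 0 255;0 0 0 0 0 0 255;0 0 0 0 0 0 255;0 0 0 0 0 0 255;0 0 0 0 0 0 255"

```text
time: 7.67
position: [0.5957, 0.1012, 0.0387]
tool_rot: [-2.113, -2.323, 0.003]
ft_force: [-0.4, 0.8, -3.7]
grip_width: 0.521
grip_force: 41.0
```

move_arm --increments "0 0 -0.5 0 0 0 255;0 0 0 0 0 0 255;0 0 0 0 0 0 255;0 0 0 0 0 0 255;0 0 0 0 0 0 255;0 0 0 0 0 0 255;0 0 0 0 0 0 255;0 0 0 0 0 0 255"

```text
time: 8.33
position: [0.5958, 0.1012, 0.0382]
tool_rot: [-2.113, -2.323, 0.003]
ft_force: [-0.6, -0.3, -4.5]
grip_width: 0.527
grip_force: 41.0
```

```bash
python3 - <<'E'
from h import *
s,M=st(); print(s["torque"])
E
```

```text
t 8.33 tcp [0.5958 0.1012 0.0382] x [-0.094  0.996 -0.   ] y [ 0.996  0.094 -0.002] z [-0.002 -0.001 -1.   ] F [-0.6 -0.3 -4.5] w 0.527 41.0
[-0.01258609 -0.12962561  0.02759185]
```

move_arm --increments "0 0 -0.5 0 0 0 255;0 0 0 0 0 0 255;0 0 0 0 0 0 255;0 0 0 0 0 0 255;0 0 -0.5 0 0 0 255;0 0 0 0 0 0 255;0 0 0 0 0 0 255;0 0 0 0 0 0 255"

```text
time: 9.0
position: [0.5958, 0.1012, 0.0373]
tool_rot: [-2.114, -2.323, 0.003]
ft_force: [-0.2, -0.2, -3.3]
grip_width: 0.527
grip_force: 41.0
```

```bash
python3 - <<'E'
from h import *
s,M=st(); print(s["torque"])
E
```

```text
t 9.0 tcp [0.5958 0.1012 0.0373] x [-0.094  0.996 -0.   ] y [ 0.996  0.094 -0.002] z [-0.002 -0.001 -1.   ] F [-0.2 -0.2 -3.3] w 0.527 41.0
[-0.02281579 -0.14318288 -0.01710582]
```

move_arm --increments "0 0 -0.5 0 0 0 255;0 0 0 0 0 0 255;0 0 0 0 0 0 255;0 0 0 0 0 0 255;0 0 0 0 0 0 255;0 0 0 0 0 0 255;0 0 0 0 0 0 255;0 0 0 0 0 0 255"

```text
time: 9.67
position: [0.5959, 0.1012, 0.0371]
tool_rot: [-2.114, -2.323, 0.003]
ft_force: [-1.9, -1.7, 3.2]
grip_width: 0.525
grip_force: 41.1
```

move_arm --increments "0 0 -0.5 0 0 0 255;0 0 0 0 0 0 255;0 0 0 0 0 0 255;0 0 0 0 0 0 255;0 0 0 0 0 0 255;0 0 0 0 0 0 255;0 0 0 0 0 0 255;0 0 0 0 0 0 255"

```text
time: 10.33
position: [0.5959, 0.1012, 0.0371]
tool_rot: [-2.114, -2.323, 0.003]
ft_force: [-3.5, -1.2, 7.5]
grip_width: 0.523
grip_force: 41.1
```

```bash
python3 - <<'E'
from h import *
s,M=st(); print(s["torque"])
p=ctrl.get_image("side"); X=cloud(p)
c,ax,nn,i,mm=rest_pose(p,(.595,.106),.1,.045); print(c.round(4),ax.round(4),nn.round(4),np.round(i,3))
E
```

```text
t 10.33 tcp [0.5959 0.1012 0.0371] x [-0.094  0.996 -0.001] y [ 0.996  0.094 -0.002] z [-0.002 -0.001 -1.   ] F [-3.5 -1.2  7.5] w 0.523 41.1
[-0.25943163  0.97297463  0.03748972]
[0.593  0.1365 0.0761] [-0.1176  0.993  -0.0085] [-0.0159  0.0067  0.9999] [9.90e-02 4.60e-02 7.51e+02]
```

Contact is felt: the vertical force went from −4 to +7.5 N. I'll ease the grip, then open.

move_arm --increments "0 0 0.5 0 0 0 255;0 0 0 0 0 0 255;0 0 0 0 0 0 255;0 0 0 0 0 0 255;0 0 0 0 0 0 110;0 0 0 0 0 0 100;0 0 0 0 0 0 80;0 0 0 0 0 0 60" --grip_force 5

```text
time: 11.05
position: [0.5955, 0.1013, 0.0364]
tool_rot: [-2.113, -2.323, 0.003]
ft_force: [0.4, 0.5, -0.5]
grip_width: 0.684
grip_force: 0.0
```

move_arm --increments "0 0 0 0 0 0 30;0 0 0 0 0 0 30;0 0 0 0 0 0 30;0 0 0 0 0 0 30;0 0 5 0 0 0 30;0 0 10 0 0 0 30;0 0 10 0 0 0 30;0 0 10 0 0 0 30"

```text
time: 11.72
position: [0.5961, 0.1015, 0.0733]
tool_rot: [-2.114, -2.324, 0.002]
ft_force: [0.1, -0.5, 0.7]
grip_width: 0.879
grip_force: 0.0
```

```bash
python3 - <<'E'
from h import *
s,M=st(); print(s["torque"])
p=ctrl.get_image("side"); X=cloud(p); save(p,"side3")
cv2.imwrite("pics/c3.png",cv2.resize(p["frame"][180:330,100:300,::-1],(600,450)))
c,ax,nn,i,mm=rest_pose(p,(.595,.106),.1,.045); print(c.round(4),ax.round(4),nn.round(4),np.round(i,3))
E
```

```text
t 11.72 tcp [0.5961 0.1015 0.0733] x [-0.094  0.996 -0.   ] y [ 0.996  0.094 -0.001] z [-0.001 -0.    -1.   ] F [ 0.1 -0.5  0.7] w 0.879 0.0
[-0.05300069 -0.13587329 -0.01392371]
[0.5961 0.112  0.0759] [-0.105   0.9945 -0.0013] [-0.0028  0.001   1.    ] [1.48e-01 4.50e-02 8.39e+02]
```

View pics/c3.png

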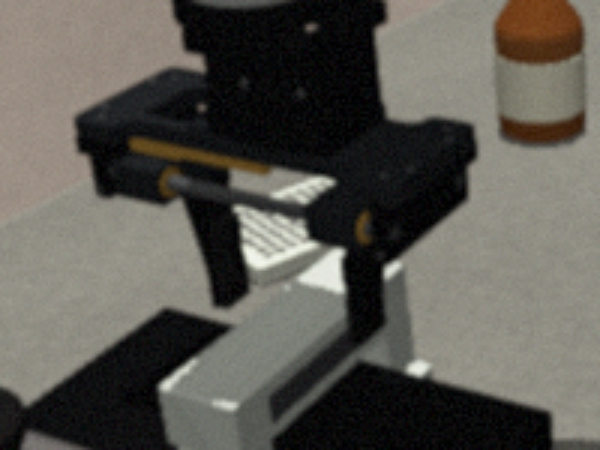

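It stands level astride the edge. Now I rise, close the fingers, and go over the long leg at (0.6005, 0.049).

move_arm --increments "0 0 15 0 0 0 30;0 0 15 0 0 0 30;0 0 15 0 0 0 30;1 -12 0 0 0 0 255;1 -12 0 0 0 0 255;1 -12 0 0 0 0 255;1 -10 0 0 0 0 255;1 -6 0 0 0 0 255"

```text
time: 12.43
position: [0.6004, 0.0457, 0.1155]
tool_rot: [-2.117, -2.319, 0.006]
ft_force: [1.2, 0.2, -0.4]
grip_width: 0.584
grip_force: 0.0
```

move_arm --increments "0 0 0 0 0 0 255;0 0 0 0 0 0 255;0 0 -10 0 0 0 255;0 0 -10 0 0 0 255;0 0 -10 0 0 0 255;0 0 -4 0 0 0 255;0 0 0 0 0 0 255;0 0 0 0 0 0 255"

```text
time: 13.1
position: [0.6004, 0.0496, 0.0821]
tool_rot: [-2.112, -2.323, 0.004]
ft_force: [-0.0, 0.1, -0.2]
grip_width: 0.03
grip_force: 0.0
```

```bash
python3 - <<'E'
from h import *
s,M=st()
p=ctrl.get_image("top"); X=cloud(p); save(p,"top4")
q=ctrl.get_image("side"); save(q,"side4")
c,ax,nn,i,mm=rest_pose(q,(.595,.106),.1,.045); print(c.round(4),ax.round(4),nn.round(4),np.round(i,3))
cv2.imwrite("pics/c4.png",np.hstack([cv2.resize(q["frame"][180:330,100:300,::-1],(400,300)),cv2.resize(p["frame"][130:280,150:350,::-1],(400,300))]))
E
```

```text
t 13.1 tcp [0.6004 0.0496 0.0821] x [-0.095  0.995 -0.   ] y [ 0.995  0.095 -0.003] z [-0.003 -0.    -1.   ] F [-0.   0.1 -0.2] w 0.03 0.0
[0.5917 0.1426 0.0758] [-0.1071  0.9942 -0.0035] [-0.0102  0.0024  0.9999] [8.60e-02 4.70e-02 7.63e+02]
```

View pics/c4.png

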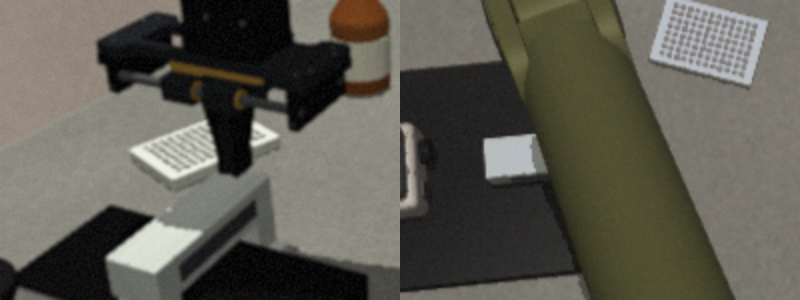

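The closed fingertips hover over the long-leg end of the top. Now I press down gently.

move_arm --increments "0 0 -3 0 0 0 255;0 0 -2 0 0 0 255;0 0 -1 0 0 0 255;0 0 0 0 0 0 255;0 0 -0.5 0 0 0 255;0 0 0 0 0 0 255;0 0 0 0 0 0 255;0 0 0 0 0 0 255"

```text
time: 13.87
position: [0.6008, 0.0492, 0.0763]
tool_rot: [-2.113, -2.323, 0.003]
ft_force: [-0.2, 0.3, -0.3]
grip_width: 0.006
grip_force: 0.0
```

move_arm --increments "0 0 -0.5 0 0 0 255;0 0 0 0 0 0 255;0 0 0 0 0 0 255;0 0 0 0 0 0 255;0 0 0 0 0 0 255;0 0 0 0 0 0 255;0 0 0 0 0 0 255;0 0 0 0 0 0 255"

```text
time: 14.53
position: [0.6008, 0.0492, 0.0757]
tool_rot: [-2.113, -2.323, 0.003]
ft_force: [0.0, 0.2, -0.3]
grip_width: 0.006
grip_force: 0.0
```

move_arm --increments "0 0 -0.5 0 0 0 255;0 0 0 0 0 0 255;0 0 0 0 0 0 255;0 0 -0.5 0 0 0 255;0 0 0 0 0 0 255;0 0 0 0 0 0 255;0 0 0 0 0 0 255;0 0 0 0 0 0 255"

```text
time: 15.2
position: [0.6009, 0.0493, 0.0755]
tool_rot: [-2.114, -2.323, 0.003]
ft_force: [-2.9, -0.7, 5.2]
grip_width: 0.005
grip_force: 2.9
```

move_arm --increments "0 0 -0.3 0 0 0 255;0 0 0 0 0 0 255;0 0 0 0 0 0 255;0 0 0 0 0 0 255;0 0 0 0 0 0 255;0 0 0 0 0 0 255;0 0 0 0 0 0 255;0 0 0 0 0 0 255"

```text
time: 15.87
position: [0.6009, 0.0493, 0.0755]
tool_rot: [-2.114, -2.323, 0.003]
ft_force: [-3.0, -0.6, 6.6]
grip_width: 0.008
grip_force: 3.7
```

The leg was pressed with about 6 N and did not move. Next I lift and go over to the toe.

move_arm --increments "0 0 5 0 0 0 255;0 0 20 0 0 0 255;-2 18 0 0 0 0 255;-2 25 0 0 0 0 255;-2 25 0 0 0 0 255;-2 25 0 0 0 0 255;-2 17 0 0 0 0 255;-1 5 0 0 0 0 255"

```text
time: 16.53
position: [0.5886, 0.1687, 0.0997]
tool_rot: [-2.106, -2.327, -0.0]
ft_force: [0.4, 0.7, -0.5]
grip_width: 0.003
grip_force: 0.0
```

move_arm --increments "0 0 -8 0 0 0 255;0 0 -8 0 0 0 255;0 0 -4 0 0 0 255;0 0 0 0 0 0 255;0 0 0 0 0 0 255;0 0 -1 0 0 0 255;0 0 0 0 0 0 255;0 0 0 0 0 0 255"

```text
time: 17.2
position: [0.59, 0.164, 0.0787]
tool_rot: [-2.114, -2.323, 0.002]
ft_force: [-0.4, -0.5, -1.0]
grip_width: 0.007
grip_force: 0.0
```

```bash
python3 - <<'E'
from h import *
s,M=st()
q=ctrl.get_image("side")
c,ax,nn,i,mm=rest_pose(q,(.595,.106),.1,.045); print(c.round(4),ax.round(4),nn.round(4),np.round(i,3))
E
```

```text
t 17.2 tcp [0.59   0.164  0.0787] x [-0.094  0.996 -0.   ] y [ 0.996  0.094 -0.002] z [-0.002 -0.001 -1.   ] F [-0.4 -0.5 -1. ] w 0.007 0.0
[0.5947 0.1104 0.0757] [-0.106   0.9944  0.0017] [-0.014  -0.0032  0.9999] [1.51e-01 4.70e-02 8.37e+02]
```

move_arm --increments "0 0 -1.5 0 0 0 255;0 0 0 0 0 0 255;0 0 -1 0 0 0 255;0 0 0 0 0 0 255;0 0 -0.5 0 0 0 255;0 0 0 0 0 0 255;0 0 0 0 0 0 255;0 0 0 0 0 0 255"

```text
time: 17.92
position: [0.5898, 0.1643, 0.0755]
tool_rot: [-2.113, -2.323, 0.003]
ft_force: [-0.0, -0.1, 1.4]
grip_width: 0.001
grip_force: 0.6
```

move_arm --increments "0 0 -0.5 0 0 0 255;0 0 0 0 0 0 255;0 0 0 0 0 0 255;0 0 0 0 0 0 255;0 0 -0.3 0 0 0 255;0 0 0 0 0 0 255;0 0 0 0 0 0 255;0 0 0 0 0 0 255"

```text
time: 18.58
position: [0.5898, 0.1643, 0.0755]
tool_rot: [-2.114, -2.323, 0.003]
ft_force: [-3.0, -1.4, 8.2]
grip_width: 0.01
grip_force: 3.5
```

move_arm --increments "0 0 0 0 0 0 255;0 0 0 0 0 0 255;0 0 0 0 0 0 255;0 0 0 0 0 0 255;0 0 5 0 0 0 255;0 0 20 0 0 0 255;0 0 30 0 0 0 255;0 0 30 0 0 0 255"

```text
time: 19.25
position: [0.589, 0.164, 0.1596]
tool_rot: [-2.112, -2.322, 0.005]
ft_force: [1.0, 0.8, 1.1]
grip_width: 0.004
grip_force: 0.0
```

move_arm --increments "0 -15 30 0 0 0 255;0 -30 10 0 0 0 255;0 -35 0 0 0 0 255;0 -35 0 0 0 0 255;0 -35 0 0 0 0 255;0 -35 0 0 0 0 255;0 -35 0 0 0 0 255;0 -20 0 0 0 0 255"

```text
time: 19.92
position: [0.5894, -0.0815, 0.1994]
tool_rot: [2.12, 2.318, -0.006]
ft_force: [0.2, -1.0, -0.8]
grip_width: 0.006
grip_force: 0.0
```

```bash
python3 - <<'E'
from h import *
s,M=st()
q=ctrl.get_image("side"); p=ctrl.get_image("top")
e=np.array([.599,.0622,.025]);d=np.array([-.0944,.9955,0])
for n,a in(("side",q),("top",p)):
    c,ax,nn,i,mm=rest_pose(a,(.595,.106),.1,.045); print(n,c.round(4),ax.round(4),nn.round(4),np.round(i,3),"yaw",np.rad2deg(np.arctan2(ax[1],ax[0])).round(2),"c-e along d",((c-e)@d).round(4),"lat",((c-e)@np.array([.9955,.0944,0])).round(4))
for t in("tipbox","bottle","microplate"): print(t,[np.round(r["centre"],3) for r in ctrl.find_in(t,p)[:1]])
cv2.imwrite("pics/c5.png",np.hstack([cv2.resize(q["frame"][150:450,:400,::-1],(400,300)),cv2.resize(p["frame"][130:280,150:350,::-1],(400,300))]))
E
```

```text
t 19.92 tcp [ 0.5894 -0.0815  0.1994] x [-0.089  0.996 -0.003] y [ 0.996  0.089 -0.002] z [-0.002 -0.003 -1.   ] F [ 0.2 -1.  -0.8] w 0.006 0.0
side [0.5949 0.1102 0.0758] [-1.057e-01  9.944e-01 -9.000e-04] [-1.200e-02 -4.000e-04  9.999e-01] [1.510e-01 4.700e-02 1.619e+03] yaw 96.07 c-e along d 0.0482 lat 0.0005
top [0.5951 0.1081 0.0733] [-0.1001  0.995  -0.0013] [-0.0032  0.001   1.    ] [1.490e-01 4.700e-02 1.227e+03] yaw 95.75 c-e along d 0.046 lat 0.0004
tipbox [array([0.588, 0.1  , 0.08 ])]
bottle [array([ 0.688, -0.281,  0.094])]
microplate [array([ 0.738, -0.008,  0.01 ])]
```

View pics/c5.png

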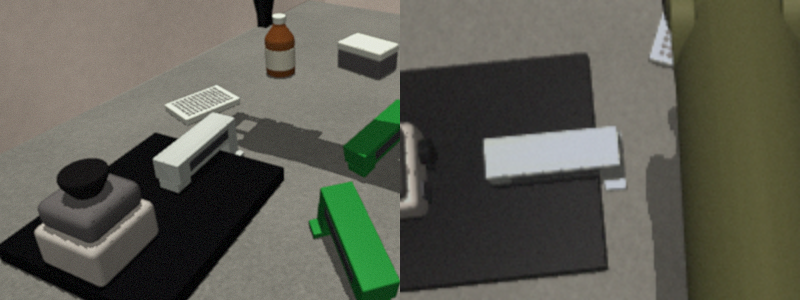

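The rest stands level and square, with a gap of about 4 mm and centred within 1 mm. The bystanders have not moved; the odd tip-box and plate readings come from the arm blocking the camera. Handing in.

```bash
python3 -c "
from bench import ctrl
print(ctrl.close_job())"
```

```text
the job is handed in; nothing more can be done
None
```

The job is handed in at about 20 s: the rest stands level and square astride the middle of the slab's work edge, about 4 mm from the slab, pressed over the long leg (about 7 N) and then the short foot (about 8 N) without moving, and the tip box, bottle and microplate look undisturbed.

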